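# Show the calibration order of the three buffer bottles

### The job

Show a trainee in which order the three white buffer bottles are used to calibrate the meter: point down at the green-capped one, then the red-capped one, then the blue-capped one, each time holding the fingertips about two centimetres above the middle of its cap for about two seconds. Rise well clear between bottles, touch and move nothing, and point at none of the other things. Finish still pointing at the blue cap.

Things in the scene. Friction and masses are not known exactly. Their poses are not given: they have to be found in the camera images.
- bottle_green: small white plastic buffer bottle with a green screw cap, 40 mm across, 85 mm tall, standing loose; origin at the centre of its underside, z up
- bottle_green_cap (a point): centre of the top of the green cap (cap 24 mm across, its top 85 mm above the worktop), z up
- bottle_red: small white plastic buffer bottle with a red screw cap, 40 mm across, 85 mm tall, standing loose; origin at the centre of its underside, z up
- bottle_red_cap (a point): centre of the top of the red cap (cap 24 mm across, its top 85 mm above the worktop), z up
- bottle_blue: small white plastic buffer bottle with a blue screw cap, 40 mm across, 85 mm tall, standing loose; origin at the centre of its underside, z up
- bottle_blue_cap (a point): centre of the top of the blue cap (cap 24 mm across, its top 85 mm above the worktop), z up
- jar: round jar, cream-coloured body with white screw cap, 45 mm across, 82 mm tall, loose, a bystander; origin at the centre of its underside
- jar_cap (a point): centre of the top of the jar's white cap (39 mm across, 82 mm above the worktop)
- amber: brown glass bottle with black screw cap, 42 mm across, 100 mm tall, loose, a bystander; origin at the centre of its underside
- amber_cap (a point): centre of the top of the brown bottle's black cap (100 mm above the worktop)
- glass_beaker: small glass beaker, 58 mm across, 59 mm tall, loose, a bystander; origin at the centre of its underside
- red_bulb: red rubber pipette bulb, 53 mm across, 80 mm tall, standing neck up, loose, a bystander; origin at the centre of its underside

How it is judged:
On the way, in this order (a step that is already met when the one before it is completed fails the run):
1. point at the green cap from just above it and dwell (horizontal distance between the grasp point and bottle_green_cap below 0.02 m and z of the grasp point in the frame of bottle_green_cap between 0.018 and 0.062 m), for 1.2 s.
2. point at the red cap from just above it and dwell (horizontal distance between the grasp point and bottle_red_cap below 0.02 m and z of the grasp point in the frame of bottle_red_cap between 0.018 and 0.062 m), for 1.2 s.
3. point at the blue cap from just above it and dwell (horizontal distance between the grasp point and bottle_blue_cap below 0.02 m and z of the grasp point in the frame of bottle_blue_cap between 0.018 and 0.062 m), for 1.2 s.
At the end, for the whole second after the job is handed in: The grasp point (about 19 mm behind the fingertips) is within 20 mm of the blue cap's centre seen from above and 18 to 62 mm over its top (tips 0 to about 4 cm above it); all bottles, the jar, the beaker and the bulb stand upright within 5 mm of their starts (all of step 3 and distance of each of bottle_green, bottle_red, bottle_blue, jar, amber, glass_beaker, red_bulb from where it was at the start of the episode below 0.005 m and angle between each of bottle_green, bottle_red, bottle_blue, jar, amber, glass_beaker, red_bulb's own z axis and vertical below 0.1 rad); the robot touches nothing.
It fails at once if a bottle, the jar, the beaker or the bulb is touched (contact force between any of the fingers, the arm and bottle_green above 0.3 N or contact force between any of the fingers, the arm and bottle_red above 0.3 N or contact force between any of the fingers, the arm and bottle_blue above 0.3 N or contact force between any of the fingers, the arm and jar above 0.3 N or contact force between any of the fingers, the arm and amber above 0.3 N or contact force between any of the fingers, the arm and glass_beaker above 0.3 N or contact force between any of the fingers, the arm and red_bulb above 0.3 N).
It fails at once if a bottle, the jar, the beaker or the bulb is moved by more than 5 mm or lifted (distance of any of bottle_green, bottle_red, bottle_blue, jar, amber, glass_beaker, red_bulb from where it was at the start of the episode above 0.005 m).
It fails at once if the robot points closely (tips less than about 2 cm above) at the jar's or the brown bottle's cap ((horizontal distance between the grasp point and jar_cap below 0.015 m and z of the grasp point in the frame of jar_cap between -0.03 and 0.04 m) or (horizontal distance between the grasp point and amber_cap below 0.015 m and z of the grasp point in the frame of amber_cap between -0.03 and 0.04 m)).
It fails at once if the robot touches the worktop or anything else (contact force between any of the fingers, the arm and anything else above 1 N).
It also fails if it takes over 58 s, if anything falls off the work surface, if the arm or the gripper's body presses on something with over 40 N, if the wrist force passes 120 N, or if a joint passes its speed limit or range.

### The arm

A 7-joint arm with a two-finger parallel gripper is mounted at the origin on a cart in front of the work surface, level with it; the furniture and walls round the work are solid. World frame = base frame: x ahead of the robot, y to its left, z up, the work surface at z = 0. Lengths are in m, angles in rad, forces in N, time in s.
With the tool pointing down it reaches from about 0.4 to 0.75 m from the base axis. Payload 19.5 kg.
Tool frame: the origin (TCP) lies at the very end of the fingers, on their centre line; the grasp point (between the pads) lies 19 mm behind it; z points along the fingers, y is the line along which they close (so a half turn about z gives the same grasp; the last joint's range is limited). The gripper opens to 85 mm and grips with 20 to 120 N. Pads are 22 mm wide; open, the fingers measure 114 mm over their backs; the gripper's body (76 mm by 85 mm) begins 54 mm behind the grasp point. The pads swing forward as they close: fully open they stand 13 mm farther back than shut.
Start: joints at [-1.371, 0.707, -0.028, 1.485, 0.022, 0.951, -0.075], TCP at [0.138, 0.558, 0.231] pointing down, gripper open.
Joint ranges: [-2.71, 2.71], [-0.32, 2.16], [-1.57, 1.52], [0, 2.45], [-1.46, 4.6], [0, 2.02], [-2.83, 2.83]. Speed limits (rad/s): [1.89, 1.89, 2.57, 2.57, 3.01, 3.01, 3.01].

### API

Orientations are given as a unit quaternion [w, x, y, z].
In Python, from station import robot, grab_frame, outline_of gives the robot as it stands. The module is installed in compiled form; this text tells all that it offers.
- The arm moves only by the tool jog_arm, never from a script. Its argument "plan" is a list of rows, each a list of 7 numbers: the shift along the tool's x, y, z in mm, then the turn, a rotation vector about the tool's x, y, z in rad, then the opening, from 0 (shut) to 1 (fully open). In form: [[x, y, z, wx, wy, wz, grip], ...]. A call has 1 to 10 rows; each row is the pose to reach, as a shift and turn from the pose commanded when the call began, along the tool's axes at that moment; what a row does not reach only later rows make up. A row lasts 1/10 s, in which the tool goes at most 50 mm and 8.59 degrees, less where a joint would pass 70% of its speed; a pose out of reach is approached as far as the arm can. A call with a gripper value outside its range is refused whole. The fingers move at their own pace and stop on an object; the grip force is fixed at half the most. Time passes only in rows, so rows that repeat a pose let the fingers close. It gives the time, the measured TCP pose, the force, the opening and the grip force at its end, in the units of the state.
- robot.observe(): the state, without advancing time (a new reading comes with each control period).
- grab_frame(name): name is "scene" or "side" or "wrist"; returns a dict with "pixels" (420x560x3 uint8, red, green, blue), "fov_y" (degrees; the focal length in pixels is half the picture's height over the tangent of half this angle, whatever the lens; pixels are square), "cx", "cy" (the principal point, pixels), "distortion" ([k1, k2, p1, p2, k3] as OpenCV has them; the pictures are not rectified), "position" and "attitude" of the camera in the world; the wrist camera has in their place "T_tool_cam" (4x4, takes a point from camera to tool coordinates, whose origin is the TCP and whose axes are the flange's). Camera axes: x right, y down, z forward; pixel columns grow to the right and rows downward; lengths in m; the calibration is good to about 2 mm. A picture is of the moment at which its call begins: read the wrist's pose just before it. There is no depth.
- robot.hand_in(): hands the job in; it is judged then, once.
Trained networks look in a picture, given as the dict that the camera call returned (one of the last four; its "shot" number tells which), for a name from the list of things; names that differ only in an ending like _2 or _b are one class to them, and where a whole thing is asked for, a point or a joint stands for the part that bears it (a point fixed in the world has none). Each returns a list of dicts, best first, with "conf" (0 to 1); they miss things now and then, are a little off and sometimes report something else, mostly with a low value. They report only what shows in the picture. A call takes as long as a camera call.
- outline_of(picture, target): "region" (420x560 bool, what is visible of it) and "pixel" ([column, row] in pixels, amid what is visible of it).
The state is a dict: "t": time; "joint_positions": joint angles; "qd": joint speeds; "joint_torque": joint torques, N m; "position": TCP position; "tool_rot": TCP orientation; "contact_force": force on the tool from outside, world axes, zero at the start; "torque": the same for the moment, N m; "gripper_width": opening from 0.0 (shut) to 1.0 (fully open); "grip_force": force on a finger pad.
Only numpy, scipy, OpenCV 4.12 (cv2) and the standard library are available. Lean on these libraries where they do the work, as an engineer would, in place of code of your own. Each camera call takes 0.05 s, during which the arm holds its last target. There are 200 camera calls.

## Working session

There is one attempt and no reset: what is moved stays moved. The work goes in short steps, Python scripts to look and compute and a tool call to move; the robot and the scene stay as the last step left them, time stands still between calls to the robot, and variables do not carry over. Pictures are saved under pics/ and viewed, at most 10 in all, crops included, and the job is handed in when it is done.

Besides the shell and the picture viewer there is one more tool, called after "Call:" by a JSON object that holds its "api" and its "payload", one argument or row to a line. jog_arm: Moves the arm, as the interface text tells. Its arguments: {"type":"object","properties":{"plan":{"type":"array"}},"required":["plan"]}

```bash
mkdir -p pics; cat > h.py <<'E'
import numpy as np, cv2
from scipy.spatial.transform import Rotation as R
from station import robot, grab_frame, outline_of
def rot(q): return R.from_quat([q[1],q[2],q[3],q[0]]).as_matrix()
def cam(f,s=None):
    if 'T_tool_cam' in f:
        T=np.eye(4);T[:3,:3]=rot(s['tool_rot']);T[:3,3]=s['position'];T=T@np.array(f['T_tool_cam']);return T[:3,3],T[:3,:3]
    a=np.array(f['attitude']);return np.array(f['position']),(rot(a) if a.size==4 else a)
def K(f):
    F=210/np.tan(np.radians(f['fov_y'])/2);return np.array([[F,0,f['cx']],[0,F,f['cy']],[0,0,1]])
def plane(f,px,z,s=None):
    p,A=cam(f,s);u=cv2.undistortPoints(np.array([[px]],float),K(f),np.array(f['distortion'],float))[0,0]
    d=A@np.array([u[0],u[1],1]);return p+d*(z-p[2])/d[2]
def save(f,n): cv2.imwrite('pics/'+n,f['pixels'][:,:,::-1])
E
python3 - <<'E'
from h import *
s=robot.observe();print(s['t'],s['position'],s['tool_rot'])
H=dict(bottle_green_cap=.085,bottle_red_cap=.085,bottle_blue_cap=.085,jar_cap=.082,amber_cap=.1,glass_beaker=.03,red_bulb=.04)
ims=[]
for n in ['scene','side','wrist']:
    s=robot.observe();f=grab_frame(n);im=f['pixels'][:,:,::-1].copy();save(f,n+'0.png')
    print(n,cam(f,s)[0].round(3))
    for k,h in H.items():
        for d in outline_of(f,k)[:2]:
            print(k,round(d['conf'],2),np.round(d['pixel']),int(d['region'].sum()),plane(f,d['pixel'],h,s).round(3))
    ims.append(im)
cv2.imwrite('pics/all.png',cv2.resize(np.vstack([np.hstack(ims[:2]),np.hstack([ims[2],ims[2]*0])]),(800,600)))
E
```

```text
0.0 [0.1376047  0.5580118  0.23083083] [-5.42171067e-05  1.20608614e-01  9.92699979e-01 -5.57566747e-04]
scene [0.279 0.463 0.743]
bottle_green_cap 0.72 [364. 181.] 521 [ 0.45  -0.115  0.085]
bottle_red_cap 0.77 [284. 255.] 562 [0.495 0.143 0.085]
bottle_blue_cap 0.91 [378. 157.] 380 [ 0.457 -0.198  0.085]
jar_cap 0.58 [311. 218.] 631 [0.498 0.038 0.082]
amber_cap 0.61 [237. 301.] 762 [0.508 0.274 0.1  ]
amber_cap 0.6 [174. 309.] 686 [0.589 0.347 0.1  ]
glass_beaker 0.88 [314. 130.] 418 [ 0.661 -0.253  0.03 ]
glass_beaker 0.62 [284. 251.] 520 [0.518 0.109 0.03 ]
red_bulb 0.95 [176. 307.] 671 [0.617 0.331 0.04 ]
side [ 0.581 -1.004  0.846]
bottle_green_cap 0.59 [231. 268.] 564 [ 0.46  -0.204  0.085]
bottle_red_cap 0.73 [266. 195.] 313 [0.514 0.062 0.085]
bottle_blue_cap 0.71 [232. 299.] 651 [ 0.472 -0.29   0.085]
bottle_blue_cap 0.36 [262. 221.] 585 [ 0.512 -0.043  0.085]
jar_cap 0.66 [262. 221.] 561 [ 0.512 -0.04   0.082]
amber_cap 0.83 [275. 166.] 471 [0.531 0.172 0.1  ]
glass_beaker 0.59 [322. 304.] 729 [ 0.651 -0.243  0.03 ]
red_bulb 0.66 [307. 157.] 303 [0.618 0.32  0.04 ]
wrist [0.065 0.577 0.373]
```

View pics/all.png

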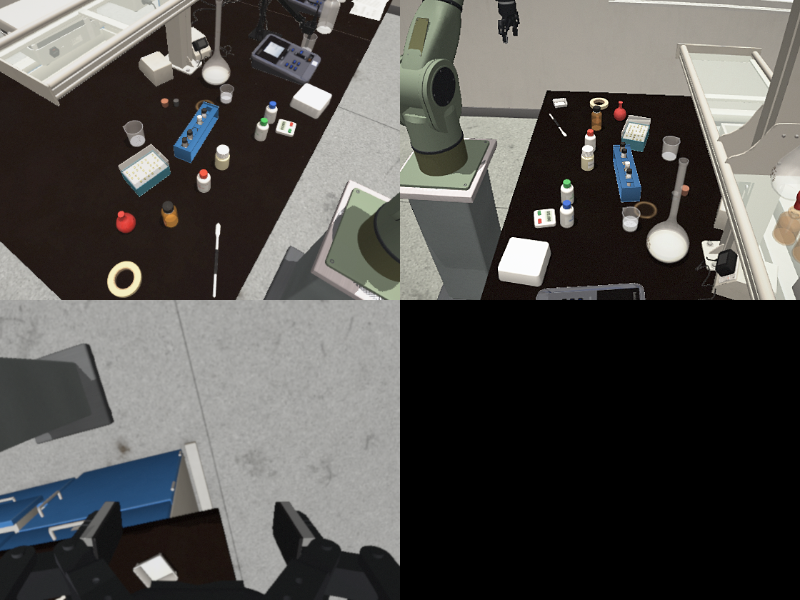

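The overview shows the red-, green- and blue-capped white bottles near x≈0.45–0.5 m. In scene pixels the caps are at about (285,243), (367,172) and (382,147), with the jar and the brown bottle beside them. The outlines cover whole bottles, so I'll isolate the caps by colour and triangulate.

```bash
cat >> h.py <<'E'
def cap(f,n,s=None):
    ds=outline_of(f,'bottle_%s'%n)
    hsv=cv2.cvtColor(f['pixels'],cv2.COLOR_RGB2HSV)
    h=hsv[...,0].astype(int);t={'green':65,'red':0,'blue':113}[n];dh=np.abs((h-t+90)%180-90)
    for d in ds:
        r=cv2.dilate(d['region'].astype(np.uint8),np.ones((5,5)))>0
        m=r&(dh<15)&(hsv[...,1]>120)&(hsv[...,2]>50)
        if m.sum()>15:
            v,u=np.nonzero(m);return np.array([u.mean(),v.mean()]),int(m.sum()),d['conf']
E
python3 - <<'E'
from h import *
fs=[grab_frame('scene'),grab_frame('side')]
for n in ['green','red','blue']:
    A=np.zeros((3,3));b=np.zeros(3)
    for f in fs:
        c=cap(f,n)
        if c is None: print(n,'none');continue
        P=plane(f,c[0],.08);p,_=cam(f);d=P-p;d/=np.linalg.norm(d);M=np.eye(3)-np.outer(d,d);A+=M;b+=M@p
        print(n,c,P.round(4))
    print(' tri',np.linalg.solve(A,b).round(4))
im=[cv2.resize(fs[0]['pixels'][40:320,160:440],(400,400)),cv2.resize(fs[1]['pixels'][120:340,180:400],(400,400))]
cv2.imwrite('pics/crop.png',np.hstack(im)[:,:,::-1])
E
```

```text
green (array([368.96428571, 169.92857143]), 84, 0.73) [ 0.4574 -0.1544  0.08  ]
green (array([233.42, 258.42]), 50, 0.74) [ 0.4602 -0.1687  0.08  ]
 tri [ 0.4592 -0.161   0.073 ]
red (array([284.33076923, 242.89230769]), 130, 0.85) [0.511  0.1179 0.08  ]
red (array([266.03614458, 184.92771084]), 83, 0.74) [0.5118 0.1118 0.08  ]
 tri [0.5118 0.1163 0.077 ]
blue (array([381.32967033, 146.        ]), 91, 0.69) [ 0.4673 -0.2424  0.08  ]
blue (array([233.17213115, 286.07377049]), 122, 0.65) [ 0.4689 -0.2506  0.08  ]
 tri [ 0.4683 -0.2466  0.076 ]
```

View pics/crop.png

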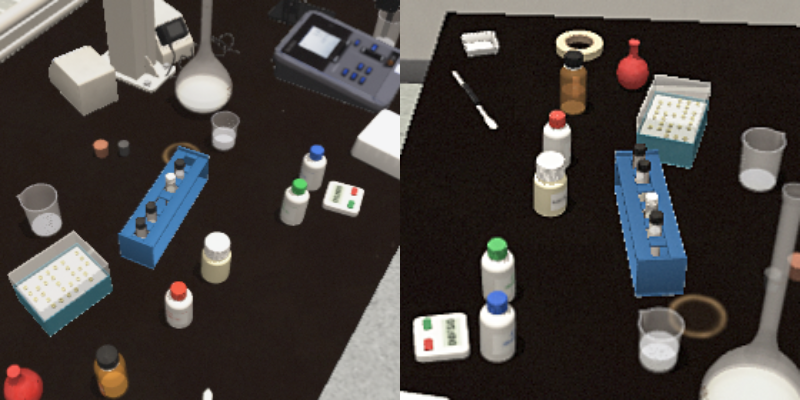

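Call:
{"api": "jog_arm", "payload": {
  "plan": [
    [-45, -16, -2, 0, 0, 0, 0],
    [-90, -31, -5, 0, 0, 0, 0],
    [-136, -47, -8, 0, 0, 0, 0],
    [-181, -63, -10, 0, 0, 0, 0],
    [-226, -78, -12, 0, 0, 0, 0],
    [-272, -94, -15, 0, 0, 0, 0],
    [-317, -110, -18, 0, 0, 0, 0],
    [-362, -125, -20, 0, 0, 0, 0],
    [-362, -125, -20, 0, 0, 0, 0],
    [-362, -125, -20, 0, 0, 0, 0]
  ]
}}

```text
t: 2.6
position: [0.4597, 0.3495, 0.2511]
tool_rot: [-0.0, 0.121, 0.993, -0.0]
contact_force: [-1.3, 0.6, -0.4]
gripper_width: -0.002
grip_force: 0.0
```

Call:
{"api": "jog_arm", "payload": {
  "plan": [
    [-12, -47, 0, 0, 0, 0, 0],
    [-23, -93, 0, 0, 0, 0, 0],
    [-35, -140, 0, 0, 0, 0, 0],
    [-46, -186, 0, 0, 0, 0, 0],
    [-58, -233, 0, 0, 0, 0, 0],
    [-69, -280, 0, 0, 0, 0, 0],
    [-81, -326, 0, 0, 0, 0, 0],
    [-92, -373, 0, 0, 0, 0, 0],
    [-104, -420, 0, 0, 0, 0, 0],
    [-115, -466, 0, 0, 0, 0, 0]
  ]
}}

```text
t: 3.6
position: [0.4591, -0.1306, 0.2516]
tool_rot: [0.0, 0.12, 0.993, 0.0]
contact_force: [1.0, -0.3, -0.1]
gripper_width: -0.001
grip_force: 0.0
```

```bash
python3 - <<'E'
from h import *
s=robot.observe();f=grab_frame('wrist');save(f,'w1.png');s2=robot.observe();print(s2['t'],s['position'],s2['position'],s2['tool_rot'])
for n in ['green','blue','red']:
    c=cap(f,n,s)
    if c: print(n,c,plane(f,c[0],.082,s).round(4))
E
```

```text
3.65 [ 0.45912179 -0.13057281  0.25156783] [ 0.45807871 -0.13873994  0.25132582] [ 2.93778564e-05  1.23943685e-01  9.92287494e-01 -1.86832152e-03]
green (array([246.95238095, 189.23809524]), 21, 0.66) [ 0.4489 -0.1535  0.082 ]
blue (array([155.33840948, 232.65989848]), 591, 0.83) [ 0.4677 -0.2449  0.082 ]
red (array([544.72028986, 187.9057971 ]), 690, 0.78) [0.5109 0.1117 0.082 ]
```

View pics/w1.png

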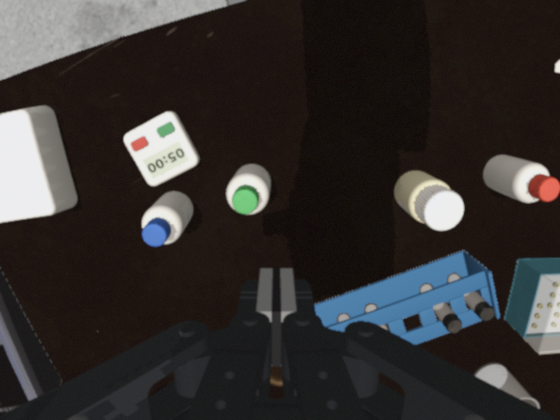

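The wrist view has the green cap at about (245,199), blue at (155,233), red at (544,188) and the jar at (440,208). All three bottles agree with the triangulated positions. The colour mask only clipped the edge of the green cap.

Call:
{"api": "jog_arm", "payload": {
  "plan": [
    [-7, -28, 0, 0, 0, 0, 0],
    [-7, -28, 0, 0, 0, 0, 0],
    [-7, -28, 30, 0, 0, 0, 0],
    [-7, -28, 60, 0, 0, 0, 0],
    [-7, -28, 90, 0, 0, 0, 0],
    [-7, -28, 90, 0, 0, 0, 0],
    [-7, -28, 90, 0, 0, 0, 0]
  ]
}}

```text
t: 4.5
position: [0.4598, -0.1573, 0.1621]
tool_rot: [-0.0, 0.12, 0.993, 0.0]
contact_force: [-0.6, -0.4, 1.5]
gripper_width: 0.002
grip_force: 0.0
```

```bash
python3 - <<'E'
from h import *
s=robot.observe();print(s['t'],s['position'],s['tool_rot'])
fs=[grab_frame('side'),grab_frame('wrist')]
for f in fs: print(cap(f,'green',s))
cv2.imwrite('pics/g1.png',np.hstack([cv2.resize(fs[0]['pixels'][180:340,160:320],(400,400)),cv2.resize(fs[1]['pixels'],(400,300))[np.r_[0:300,[299]*100]]])[:,:,::-1])
E
```

```text
4.5 [ 0.45975486 -0.15733037  0.1620752 ] [-9.02638469e-05  1.19653681e-01  9.92815674e-01  1.62029297e-04]
(array([233.05128205, 257.84615385]), 39, 0.71)
None
```

View pics/g1.png

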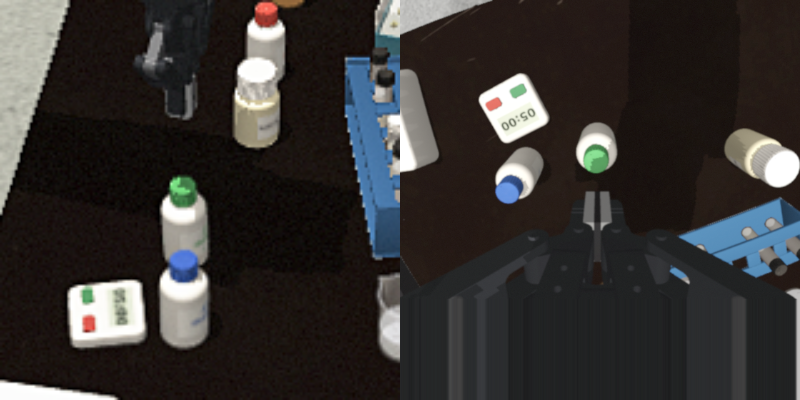

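The fingertips line up above the green cap, which is at wrist-crop (596,158). I'll lower to the pointing height now and dwell there.

Call:
{"api": "jog_arm", "payload": {
  "plan": [
    [0, -2, 20, 0, 0, 0, 0],
    [0, -2, 40, 0, 0, 0, 0],
    [0, -2, 55, 0, 0, 0, 0],
    [0, -2, 55, 0, 0, 0, 0],
    [0, -2, 55, 0, 0, 0, 0],
    [0, -2, 55, 0, 0, 0, 0],
    [0, -2, 55, 0, 0, 0, 0],
    [0, -2, 55, 0, 0, 0, 0],
    [0, -2, 55, 0, 0, 0, 0],
    [0, -2, 55, 0, 0, 0, 0]
  ]
}}

```text
t: 5.7
position: [0.4589, -0.1606, 0.1065]
tool_rot: [0.0, 0.121, 0.993, -0.0]
contact_force: [0.2, -0.4, -0.2]
gripper_width: 0.003
grip_force: 0.0
```

```bash
python3 - <<'E'
from h import *
s=robot.observe();f=grab_frame('wrist');g=grab_frame('side');print(s['position'])
cv2.imwrite('pics/g2.png',np.hstack([cv2.resize(g['pixels'][200:300,180:280],(400,400)),cv2.resize(f['pixels'][150:350,170:370],(400,400))])[:,:,::-1])
E
```

```text
[ 0.45893039 -0.16060658  0.10645455]
```

View pics/g2.png

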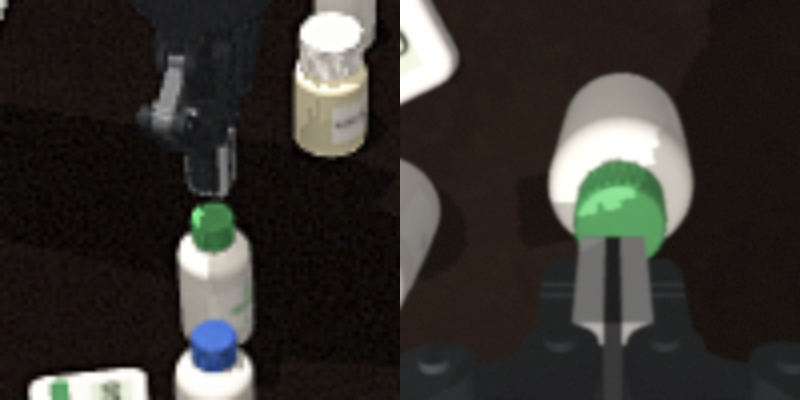

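The tips are centred just above the green cap: side crop (210,190) over (212,225), and the wrist crop agrees. I'll hold for the rest of the dwell and then rise.

Call:
{"api": "jog_arm", "payload": {
  "plan": [
    [0, 0, 0, 0, 0, 0, 0],
    [0, 0, 0, 0, 0, 0, 0],
    [0, 0, 0, 0, 0, 0, 0],
    [0, 0, 0, 0, 0, 0, 0],
    [0, 0, 0, 0, 0, 0, 0],
    [0, 0, 0, 0, 0, 0, 0],
    [0, 0, 0, 0, 0, 0, 0],
    [0, 0, 0, 0, 0, 0, 0],
    [0, 0, 0, 0, 0, 0, 0],
    [0, 0, 0, 0, 0, 0, 0]
  ]
}}

```text
t: 6.8
position: [0.4589, -0.1606, 0.1063]
tool_rot: [-0.0, 0.121, 0.993, -0.0]
contact_force: [-0.9, -0.4, 0.7]
gripper_width: 0.001
grip_force: 0.0
```

Call:
{"api": "jog_arm", "payload": {
  "plan": [
    [0, 0, 0, 0, 0, 0, 0],
    [0, 0, 0, 0, 0, 0, 0],
    [0, 0, 0, 0, 0, 0, 0],
    [0, 0, 0, 0, 0, 0, 0],
    [0, 0, -40, 0, 0, 0, 0],
    [0, 0, -80, 0, 0, 0, 0],
    [0, 0, -120, 0, 0, 0, 0],
    [0, 0, -140, 0, 0, 0, 0],
    [0, 0, -140, 0, 0, 0, 0],
    [0, 0, -140, 0, 0, 0, 0]
  ]
}}

```text
t: 7.8
position: [0.4588, -0.1606, 0.2461]
tool_rot: [0.0, 0.121, 0.993, -0.0]
contact_force: [0.4, 0.0, -0.2]
gripper_width: 0.0
grip_force: 0.0
```

Call:
{"api": "jog_arm", "payload": {
  "plan": [
    [2, 40, 0, 0, 0, 0, 0],
    [4, 80, 0, 0, 0, 0, 0],
    [6, 120, 0, 0, 0, 0, 0],
    [8, 160, 0, 0, 0, 0, 0],
    [10, 200, 0, 0, 0, 0, 0],
    [12, 240, 0, 0, 0, 0, 0],
    [15, 281, 0, 0, 0, 0, 0],
    [15, 281, 0, 0, 0, 0, 0],
    [15, 281, 40, 0, 0, 0, 0],
    [15, 281, 80, 0, 0, 0, 0]
  ]
}}

```text
t: 8.8
position: [0.5113, 0.1158, 0.1646]
tool_rot: [0.0, 0.12, 0.993, -0.0]
contact_force: [2.0, 0.6, -0.9]
gripper_width: -0.0
grip_force: 0.0
```

Call:
{"api": "jog_arm", "payload": {
  "plan": [
    [0, 0, 20, 0, 0, 0, 0],
    [0, 0, 40, 0, 0, 0, 0],
    [0, 0, 59, 0, 0, 0, 0],
    [0, 0, 59, 0, 0, 0, 0],
    [0, 0, 59, 0, 0, 0, 0],
    [0, 0, 59, 0, 0, 0, 0],
    [0, 0, 59, 0, 0, 0, 0],
    [0, 0, 59, 0, 0, 0, 0],
    [0, 0, 59, 0, 0, 0, 0],
    [0, 0, 59, 0, 0, 0, 0]
  ]
}}

```text
t: 9.8
position: [0.5117, 0.1158, 0.1075]
tool_rot: [0.0, 0.121, 0.993, -0.0]
contact_force: [0.2, 0.6, -0.5]
gripper_width: -0.001
grip_force: 0.0
```

```bash
python3 - <<'E'
from h import *
s=robot.observe();f=grab_frame('wrist');g=grab_frame('side');print(s['position'])
cv2.imwrite('pics/r2.png',np.hstack([cv2.resize(g['pixels'][130:230,210:310],(400,400)),cv2.resize(f['pixels'][150:350,170:370],(400,400))])[:,:,::-1])
E
```

```text
[0.51166092 0.11581377 0.10747091]
```

View pics/r2.png

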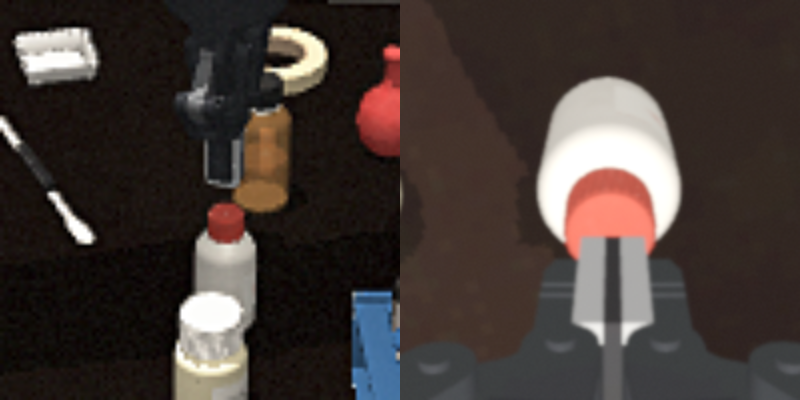

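The tips are centred over the red cap: side crop (222,185) over (225,222), and the wrist crop agrees. I'll hold, rise and go to blue.

Call:
{"api": "jog_arm", "payload": {
  "plan": [
    [0, 0, 0, 0, 0, 0, 0],
    [0, 0, 0, 0, 0, 0, 0],
    [0, 0, 0, 0, 0, 0, 0],
    [0, 0, 0, 0, 0, 0, 0],
    [0, 0, 0, 0, 0, 0, 0],
    [0, 0, 0, 0, 0, 0, 0],
    [0, 0, 0, 0, 0, 0, 0],
    [0, 0, 0, 0, 0, 0, 0],
    [0, 0, 0, 0, 0, 0, 0],
    [0, 0, 0, 0, 0, 0, 0]
  ]
}}

```text
t: 10.9
position: [0.5116, 0.1158, 0.1073]
tool_rot: [0.0, 0.121, 0.993, -0.0]
contact_force: [0.2, -0.2, 0.3]
gripper_width: 0.003
grip_force: 0.0
```

Call:
{"api": "jog_arm", "payload": {
  "plan": [
    [0, 0, 0, 0, 0, 0, 0],
    [0, 0, 0, 0, 0, 0, 0],
    [0, 0, 0, 0, 0, 0, 0],
    [0, 0, 0, 0, 0, 0, 0],
    [0, 0, -40, 0, 0, 0, 0],
    [0, 0, -80, 0, 0, 0, 0],
    [0, 0, -120, 0, 0, 0, 0],
    [0, 0, -140, 0, 0, 0, 0],
    [0, 0, -140, 0, 0, 0, 0],
    [0, 0, -140, 0, 0, 0, 0]
  ]
}}

```text
t: 11.9
position: [0.5115, 0.1158, 0.2471]
tool_rot: [-0.0, 0.121, 0.993, -0.0]
contact_force: [-0.2, -0.3, -0.5]
gripper_width: 0.001
grip_force: 0.0
```

Call:
{"api": "jog_arm", "payload": {
  "plan": [
    [-5, -40, 0, 0, 0, 0, 0],
    [-10, -80, 0, 0, 0, 0, 0],
    [-15, -120, 0, 0, 0, 0, 0],
    [-20, -160, 0, 0, 0, 0, 0],
    [-25, -200, 0, 0, 0, 0, 0],
    [-30, -240, 0, 0, 0, 0, 0],
    [-35, -280, 0, 0, 0, 0, 0],
    [-40, -320, 0, 0, 0, 0, 0],
    [-44, -363, 0, 0, 0, 0, 0],
    [-44, -363, 0, 0, 0, 0, 0]
  ]
}}

```text
t: 12.9
position: [0.4652, -0.2525, 0.2458]
tool_rot: [-0.001, 0.124, 0.992, -0.001]
contact_force: [0.8, 1.0, -0.6]
gripper_width: -0.001
grip_force: 0.0
```

Call:
{"api": "jog_arm", "payload": {
  "plan": [
    [0, 0, 0, 0, 0, 0, 0],
    [0, 0, 40, 0, 0, 0, 0],
    [0, 0, 80, 0, 0, 0, 0],
    [0, 0, 110, 0, 0, 0, 0],
    [0, 0, 125, 0, 0, 0, 0],
    [0, 0, 140, 0, 0, 0, 0],
    [0, 0, 140, 0, 0, 0, 0],
    [0, 0, 140, 0, 0, 0, 0],
    [0, 0, 140, 0, 0, 0, 0],
    [0, 0, 140, 0, 0, 0, 0]
  ]
}}

```text
t: 13.9
position: [0.4677, -0.2471, 0.108]
tool_rot: [0.0, 0.121, 0.993, -0.0]
contact_force: [-1.1, -0.7, 0.6]
gripper_width: -0.003
grip_force: 0.0
```

```bash
python3 - <<'E'
from h import *
s=robot.observe();f=grab_frame('wrist');g=grab_frame('side');print(s['position'])
cv2.imwrite('pics/b2.png',np.hstack([cv2.resize(g['pixels'][220:340,180:300],(400,400)),cv2.resize(f['pixels'][150:350,170:370],(400,400))])[:,:,::-1])
E
```

```text
[ 0.46769185 -0.2470918   0.1079886 ]
```

View pics/b2.png

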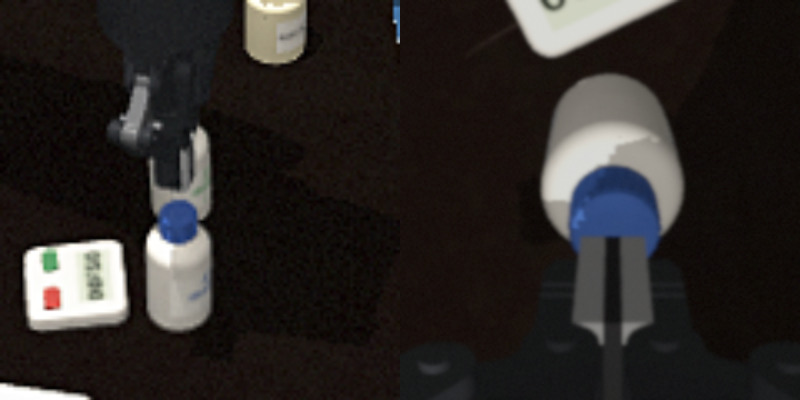

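The tips are centred over the blue cap: side crop (172,188) over (178,220), and the wrist crop agrees. I'll dwell here and then hand in.

Call:
{"api": "jog_arm", "payload": {
  "plan": [
    [0, 0, 0, 0, 0, 0, 0],
    [0, 0, 0, 0, 0, 0, 0],
    [0, 0, 0, 0, 0, 0, 0],
    [0, 0, 0, 0, 0, 0, 0],
    [0, 0, 0, 0, 0, 0, 0],
    [0, 0, 0, 0, 0, 0, 0],
    [0, 0, 0, 0, 0, 0, 0],
    [0, 0, 0, 0, 0, 0, 0],
    [0, 0, 0, 0, 0, 0, 0],
    [0, 0, 0, 0, 0, 0, 0]
  ]
}}

```text
t: 15.0
position: [0.4674, -0.2471, 0.1073]
tool_rot: [0.0, 0.121, 0.993, -0.0]
contact_force: [-0.4, 0.8, 0.0]
gripper_width: -0.004
grip_force: 0.0
```

Call:
{"api": "jog_arm", "payload": {
  "plan": [
    [0, 0, 0, 0, 0, 0, 0],
    [0, 0, 0, 0, 0, 0, 0],
    [0, 0, 0, 0, 0, 0, 0],
    [0, 0, 0, 0, 0, 0, 0],
    [0, 0, 0, 0, 0, 0, 0],
    [0, 0, 0, 0, 0, 0, 0],
    [0, 0, 0, 0, 0, 0, 0],
    [0, 0, 0, 0, 0, 0, 0]
  ]
}}

```text
t: 15.8
position: [0.4674, -0.2472, 0.1074]
tool_rot: [0.0, 0.121, 0.993, -0.0]
contact_force: [0.9, 0.2, 0.4]
gripper_width: -0.001
grip_force: 0.0
```

```bash
python3 -c "
from station import robot
print(robot.hand_in())"
```

```text
the job is handed in; nothing more can be done
None
```

I pointed at the green, red and blue caps in that order, about 2 cm above each for about 2 s, saw no sign of contact, and handed the job in still pointing at the blue cap; no verdict came back.

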